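Dock the mixer battery through the dust flaps

TASK

Put the hand mixer's battery pack on charge: push it upright, nose first, down through the sprung dust flaps in the top of the charging cabinet, and press it down gently but fully home, so that the seat it lands on goes down to its stop. Feel for that stop and do not force it; leave the two flaps shut above the pack and the other kitchen things where they are.

Things in the scene. Friction and masses are not known exactly. Their poses are not given: they have to be found in the camera images.
- dock: Low white charging cabinet, fixed on the counter, 130 (its x) x 180 (its y) x 128 mm high. Origin: centre of its underside; z up. The pack goes in with its long side along the cabinet's y, either way round. More than 40 N between pack and cabinet counts as forcing.
- slot (a point): Centre of the slot in the cabinet's top (128 mm up, axes as the cabinet's): 40 mm in x by 66 mm in y, shut by two level steel flaps, each 64 mm long, that meet on its centre line (along y). Closed fingers fit into it above the pack, with most room along y. Pushing the pack through the flaps takes about 8 to 18 N; they pinch its sides, so it may stay or slide on down when let go.
- guide (a point): Centre of the mouth of the guide, 22 mm below the slot (axes as the cabinet's): below a short funnel, a shaft 29 mm in x by 63 mm in y, in which the pack slides down upright onto the seat.
- pack_center (a point): Centre (36 mm above the underside; z up) of the grey battery pack, 26 (its x) x 60 (its y) x 72 mm high, 0.15 to 0.26 kg, standing on the counter on its black nose. The nose, its lowest 10 mm, is stepped: 18 x 50 mm for 5 mm, then 22 x 55 mm; above it a plain block with a flat top.
- flap_near (a joint): Sprung flap, 19 mm from hinge to free edge, hinged at the slot's edge on the cabinet's -x side: 0 rad shut and level, growing as it swings down into the slot, at most 1.5. It shuts by itself when nothing holds it open, which needs the pack's top more than about 21 mm below the slot.
- seat (a joint): How far the seat in the guide has been pressed down: 0 as found, 0.008 m at its stop (home). It slides stiffly (6 N; with flap friction up to 12) and stays where it is left; at the stop it is rigid. Its level differs each time: untouched, its upper face is 86 to 106 mm below the slot, so with the pack home the pack's top is 22 to 42 mm below the slot.
- flap_far (a joint): The same on the cabinet's +x side.
- jar: amber glass jar with steel lid, 48 mm across, 75 mm high; leave it (origin under its centre)
- timer: white kitchen timer, waisted, 56 mm across, 75 mm high; leave it (origin under its centre)
Things that resemble listed ones, but are neither listed nor needed, are in the scene too. Of the things that look like the part that bears pack_center, the middle-sized one is meant.

How it is judged:
By the outcome, as a careful person would: the job done as asked, in the order asked, and still so for the second after the job is handed in, with the robot touching nothing.
It also fails if it takes over 70 s, if anything falls off the work surface, if the arm or the gripper's body presses on something with over 40 N, if the wrist force passes 120 N, or if a joint passes its speed limit or range.

ROBOT

A 6-joint arm with a two-finger parallel gripper is mounted at the origin on the work surface. World frame = base frame: x ahead of the robot, y to its left, z up, the work surface at z = 0. Lengths are in mm, angles in degrees, forces in N, time in s.
With the tool pointing down it reaches from about 300 to 1000 mm from the base axis. Payload 5.1 kg.
Tool frame: the origin (TCP) lies midway between the tips of the shut fingers; the grasp point (between the pads) lies 19 mm behind it; z points along the fingers, y is the direction in which the jaws open and shut (so a half turn about z gives the same grasp; the last joint's range is limited). The gripper opens to 95 mm and grips with 3 to 60 N. Pads are 20 mm wide; open, the fingers measure 119 mm over their backs; the gripper's body (75 mm by 180 mm) begins 59 mm behind the grasp point.
Start: joints at [59.496, 7.093, 94.555, -0, 78.352, -4.733], TCP at [282.629, 585.325, 214.656] pointing down, gripper open.
Joint ranges: [-149.61, 149.61], [-58.7, 133.49], [1.44, 155.28], [-77.14, 257.14], [18.33, 153.61], [-166.67, 166.67]. Speed limits (degrees/s): [147.25, 147.25, 180, 180, 180, 180].

INTERFACE

Orientations are given as [roll, pitch, yaw] about the fixed x, y, z axes, in that order (R = Rz(yaw) Ry(pitch) Rx(roll)).
In Python, from workcell import move_ptp, movel, set_joints, gripper_open, close, sleep, inverse_kinematics, snapshot, Unreachable, close_job, current_time_s, current_joint_pos, current_qvel, current_effort, current_tool_pos, current_tcp_rot, current_contact_force, current_moment, current_gripper_width gives the robot as it stands. The module is installed in compiled form; this text tells all that it offers. Calls block until the motion is done:
- move_ptp(position, orientation): joint-space move of the TCP to a pose.
- movel(position, rot=None, speed=150, guard=None): straight line of the TCP; rot=None keeps the orientation; speed is the mean speed in mm/s. With guard (N) it stops when the force on the tool has changed by that much, and returns True; else False.
- set_joints(angles): joint-space move.
- gripper_open() and close(strength=None): open the fingers fully, or close them until they stop; strength is the grip in N (None keeps the last).
- sleep(seconds).
- inverse_kinematics(position, orientation): joint angles nearest the present ones, or None.
- snapshot(name): name is "scene" or "top" or "wrist"; returns a dict with "img" (480x640x3 uint8, red, green, blue), "depth" (480x640 float32, mm along the optical axis (not along the pixel's ray), 0 where there is no reading), "vfov" (degrees; the focal length in pixels is half the picture's height over the tangent of half this angle, whatever the lens; pixels are square), "cx", "cy" (the principal point, pixels), "k1" (the pictures are not rectified: a ray, as slopes to the right and down, at radius r is drawn at 1 + k1 r^2 times it, then the intrinsics apply), "position" and "attitude" of the camera in the world. Camera axes: x right, y up, looking along -z (the intrinsics and any distortion apply to the point x, -y, -z); pixel columns grow to the right and rows downward; lengths in mm; the calibration is good to about 2 mm. A picture is of the moment at which its call begins.
A pose or a line that the arm cannot do raises Unreachable and nothing moves.
- close_job(): hands the job in, once; it reports no verdict.
Readings, each from a call of its own:
- current_time_s(): time.
- current_joint_pos(): joint angles.
- current_qvel(): joint speeds.
- current_effort(): joint torques, N m.
- current_tool_pos(): TCP position.
- current_tcp_rot(): TCP orientation.
- current_contact_force(): force on the tool from outside, world axes, zero at the start.
- current_moment(): the same for the moment, N m.
- current_gripper_width(): finger opening in mm.
Only numpy, scipy, OpenCV 4.12 (cv2) and the standard library are available. Lean on these libraries where they do the work, as an engineer would, in place of code of your own. Each camera call takes 0.05 s, during which the arm holds its last target.

## Working session

There is one attempt and no reset: what is moved stays moved. The work goes in short steps, each a Python script; the robot and the scene stay as the last script left them, time stands still between calls to the robot, and variables do not carry over. Pictures are saved under pics/ and viewed, and the job is handed in when it is done.

```bash
mkdir -p pics
cat > h.py <<'E'
import numpy as np, cv2, pickle
from workcell import *
from scipy.spatial.transform import Rotation as Ro
def snap(n,f):
    s=snapshot(n); cv2.imwrite('pics/%s.png'%f,s['img'][:,:,::-1]); pickle.dump(s,open('pics/%s.pkl'%f,'wb')); return s
def att(a):
    a=np.array(a,float)
    return a if a.shape==(3,3) else Ro.from_euler('xyz',a,degrees=True).as_matrix()
def K(s):
    f=240/np.tan(np.radians(s['vfov']/2)); return np.array([[f,0,s['cx']],[0,f,s['cy']],[0,0,1]])
def cloud(s,px=None):
    if px is None:
        u,v=np.meshgrid(np.arange(640),np.arange(480)); px=np.stack([u.ravel(),v.ravel()],1)
    px=np.array(px,float).reshape(-1,2)
    n=cv2.undistortPoints(px[:,None],K(s),np.array([s['k1'],0,0,0.]))[:,0]
    d=s['depth'][px[:,1].astype(int),px[:,0].astype(int)].astype(float)
    P=np.stack([n[:,0]*d,-n[:,1]*d,-d],1)@att(s['attitude']).T+np.array(s['position'])
    P[d==0]=np.nan
    return P
def rayz(s,px,z):
    px=np.array(px,float).reshape(-1,2)
    n=cv2.undistortPoints(px[:,None],K(s),np.array([s['k1'],0,0,0.]))[:,0]
    r=np.stack([n[:,0],-n[:,1],-np.ones(len(n))],1)@att(s['attitude']).T
    p=np.array(s['position']); return p+r*((z-p[2])/r[:,2])[:,None]
E
python3 - <<'E'
from h import *
for n in('scene','top','wrist'):
    s=snap(n,n+'0'); print(n,{k:v for k,v in s.items() if k not in('img','depth')})
print(current_time_s(),current_contact_force(),current_tcp_rot())
E
```

```text
scene {'vfov': 46.661663919506324, 'cx': 318.9672006048773, 'cy': 248.45402329351936, 'k1': -0.05540763793255916, 'position': array([1240.97581958, -309.85881178,  653.77587978]), 'attitude': array([53.44619657,  0.334912  , 71.12744311])}
top {'vfov': 56.368730518839705, 'cx': 324.9693535959438, 'cy': 238.24511640896208, 'k1': 0.015525218251200732, 'position': array([510.26319483, -82.72201229, 846.53529141]), 'attitude': array([  4.65746558,  -0.44578412, -89.77660244])}
wrist {'vfov': 69.90590125418758, 'cx': 321.3028773880044, 'cy': 238.24085704751332, 'k1': -0.0471704657483959, 'position': array([222.92390494, 614.89714507, 382.56159923]), 'attitude': array([-13.82386651,   0.12676836,  64.30281581])}
0.15 [0.50055863 0.12210989 0.01552367] [-1.79904520e+02 -7.27423522e-03  1.54227857e+02]
```

View pics/scene0.png

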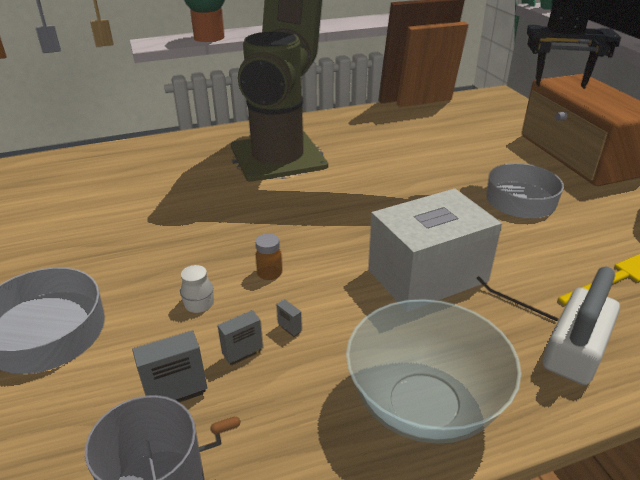

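View pics/top0.png

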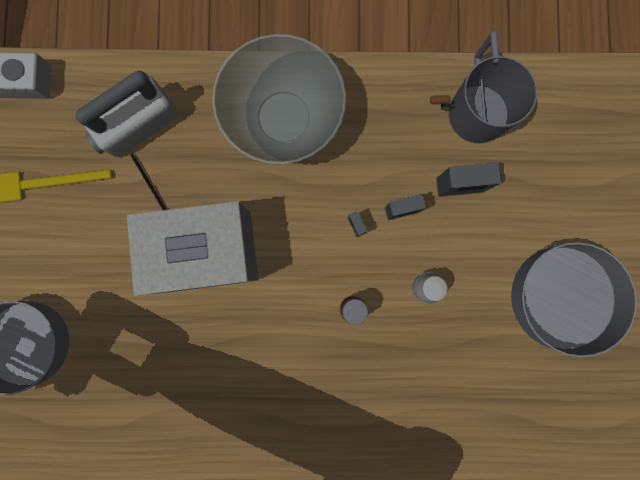

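The scene picture shows three grey packs: large (170,370), middle (240,337) and small (289,318). In the top view they are at (472,178), (406,206) and (358,223). The middle one is the target. The dock is at (190,248) in the top view, with the slot at (186,248). Next I'll measure them all from the clouds.

Run:
```python
from h import *
s=pickle.load(open('pics/top0.pkl','rb'))
P=cloud(s).reshape(480,640,3)
def rect(name,box,zmin,zmax):
    u0,v0,u1,v1=box; Q=P[v0:v1,u0:u1].reshape(-1,3); m=(Q[:,2]>zmin)&(Q[:,2]<zmax); Q=Q[m]
    (c,sz,a)=cv2.minAreaRect(Q[:,:2].astype(np.float32)); print(name,len(Q),np.round(c,1),np.round(sz,1),round(a,1),'z',np.round(np.percentile(Q[:,2],[5,50,95]),1), 'mean',Q[:,:2].mean(0).round(1))
    return c
rect('table',(280,330,330,360),-20,20)
rect('large',(430,150,510,200),60,130)
rect('mid',(380,185,432,225),60,90)
rect('mid any',(380,185,432,225),20,90)
rect('small',(342,205,372,240),30,90)
rect('dock',(120,195,265,300),115,140)
rect('jar',(335,290,372,330),65,85)
rect('timer',(405,265,455,310),65,85)
c=s['img']
def crop(box,f,k):
    u0,v0,u1,v1=box; return cv2.resize(c[v0:v1,u0:u1,::-1],None,fx=k,fy=k,interpolation=cv2.INTER_CUBIC)
a=crop((120,190,270,305),'',5); cv2.imwrite('pics/dockc.png',a)
a=crop((340,150,510,240),'',4); cv2.imwrite('pics/packc.png',a)
# slot flap z
print(P[240:256:3,170:204:6,2].round(0))
```

```text
table 1490 [380.9 -51.6] [53.8 91.5] 0.3 z [-3.2 -0.8  1.7] mean [380.9 -51.7]
large 1367 [ 679.4 -341.3] [37.7 85. ] 6.2 z [ 70.5 100.1 102.6] mean [ 676.7 -337.3]
mid 551 [ 632.4 -232.1] [26.4 61.7] 14.4 z [66.9 71.  73.1] mean [ 632.  -231.5]
mid any 664 [ 632.4 -232.1] [26.4 61.9] 14.5 z [31.6 70.6 73.1] mean [ 630.4 -229.4]
small 258 [ 603.2 -146.2] [41.3 18.5] 24.5 z [39.6 48.5 51.4] mean [ 602.6 -145.6]
dock 9145 [552.7 134.5] [130.  180.3] 7.4 z [125.  127.2 129.1] mean [552.2 133.8]
jar 502 [ 447.9 -139.1] [41.8 41.3] 26.9 z [71.8 74.1 76.1] mean [ 448.  -138.8]
timer 473 [ 487.9 -278.9] [41.8 41. ] 46.1 z [66.3 69.4 73.2] mean [ 487.8 -278.6]
[[127. 126. 125. 126. 126. 125.]
 [126. 127. 128. 129. 127. 126.]
 [127. 128. 126. 126. 128.  40.]
 [127.  75. 126. 128. 126. 126.]
 [126. 128. 127. 128. 127. 127.]
 [125. 126. 126. 128. 129. 127.]]
```

```bash
python3 -c "
import cv2,numpy as np
a=cv2.imread('pics/scene0.png')[280:410,130:310]
cv2.imwrite('pics/close.png',cv2.resize(a,None,fx=4,fy=4,interpolation=2))"
```

```text
(no output)
```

View pics/close.png

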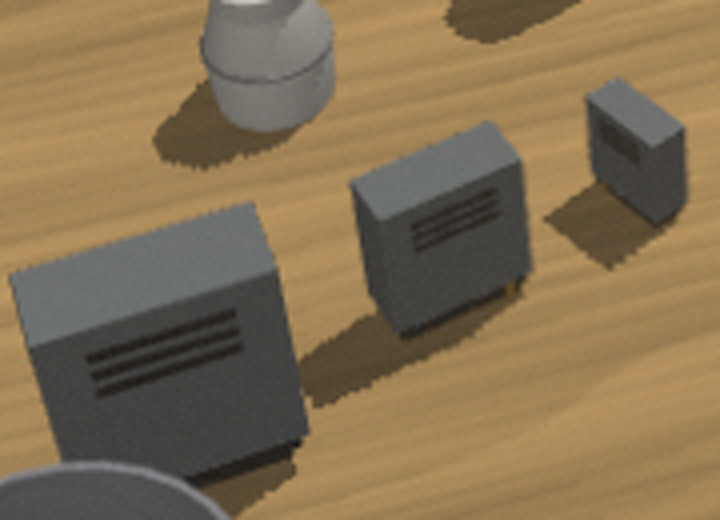

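View pics/dockc.png

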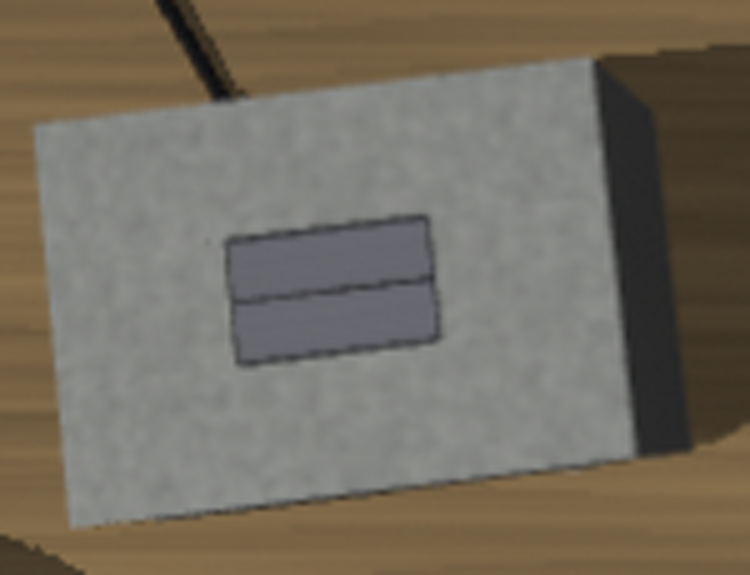

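The close crop confirms the middle pack: its top face measures 26 x 61 mm at z 72 mm. The dock crop shows the slot with its centre seam. Next I'll work out the yaw and slot centre from picked corners in two cameras, and check clearance around the pack.

Run:
```python
from h import *
s=pickle.load(open('pics/top0.pkl','rb'))
P=cloud(s).reshape(480,640,3)
c=np.array([[226,240],[428,215],[440,340],[238,365]])/5.-.4+[120,190]
W=rayz(s,c,128);print('slot',W.round(1),W.mean(0).round(1))
for i in range(4):
    d=W[(i+1)%4]-W[i];print(np.linalg.norm(d).round(1),np.degrees(np.arctan2(d[1],d[0])).round(1))
c=np.array([[35,125],[595,58],[637,457],[70,527]])/5.-.4+[120,190]
W=rayz(s,c,128);print('dock',W.round(1),W.mean(0).round(1))
for i in range(4):
    d=W[(i+1)%4]-W[i];print(np.linalg.norm(d).round(1),np.degrees(np.arctan2(d[1],d[0])).round(1))
Q=P.reshape(-1,3)
m=(Q[:,2]>85)&(np.hypot(Q[:,0]-632,Q[:,1]+232)<220)
H=Q[m]; 
for ang in range(0,360,30):
    a=np.radians(ang); d=np.degrees(np.arctan2(H[:,1]+232,H[:,0]-632))%360; k=abs((d-ang+180)%360-180)<15
    if k.any(): r=np.hypot(H[k,0]-632,H[k,1]+232); print(ang,k.sum(),'rmin',r.min().round(),'zmax',H[k,2].max().round())
s=pickle.load(open('pics/scene0.pkl','rb'))
a=s['img'][185:310,360:510,::-1]; cv2.imwrite('pics/dsc.png',cv2.resize(a,None,fx=5,fy=5,interpolation=2))
Q=cloud(s).reshape(480,640,3)[300:370,205:275].reshape(-1,3)
Q=Q[(Q[:,2]>66)&(Q[:,2]<80)&(Q[:,1]>-300)]; print('mid scene',len(Q),cv2.minAreaRect(Q[:,:2].astype(np.float32)),Q.mean(0))
```

```text
slot [[568.7 168.5 128. ]
 [577.  104.3 128. ]
 [536.9  99.5 128. ]
 [528.7 163.4 128. ]] [552.8 133.9 128. ]
64.8 -82.6
40.4 -173.1
64.5 97.3
40.3 7.3
dock [[605.5 230.7 128. ]
 [628.3  51.8 128. ]
 [499.9  35.9 128. ]
 [477.3 214.5 128. ]] [552.7 133.2 128. ]
180.3 -82.7
129.4 -173.0
180.0 97.2
129.2 7.2
0 48 rmin 182.0 zmax 94.0
30 175 rmin 178.0 zmax 102.0
60 210 rmin 174.0 zmax 102.0
270 97 rmin 114.0 zmax 103.0
300 1219 rmin 74.0 zmax 111.0
330 445 rmin 182.0 zmax 113.0
mid scene 605 ((633.3267822265625, -231.7214813232422), (28.453706741333008, 61.21028137207031), 14.535118103027344) [ 635.49483179 -232.61854314   71.60291823]
```

View pics/dsc.png

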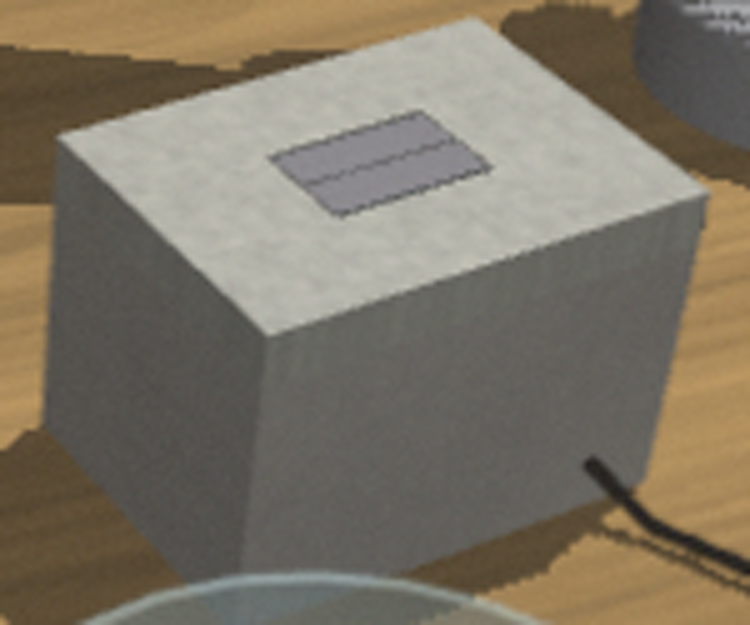

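View pics/packc.png

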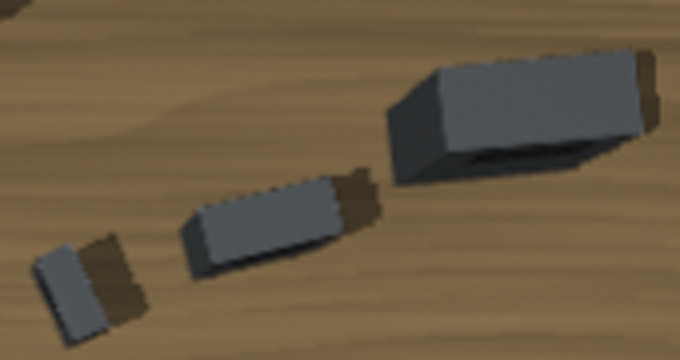

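Dock: (552.7,133.6), yaw 7.3°. The two cameras agree on the pack at (632.5,-232), yaw 14.4°. I'll move above the pack with the jaws across its 26 mm side and take a wrist look.

Run:
```python
from h import *
p=current_tool_pos(); move_ptp([p[0],p[1],330],[180,0,154.2])
move_ptp([632.5,-232,200],[180,0,104.4])
print(current_time_s(),current_tool_pos(),current_tcp_rot(),current_joint_pos())
s=snap('wrist','w1')
P=cloud(s); 
m=(P[:,2]>64)&(P[:,2]<80)&(np.hypot(P[:,0]-632,P[:,1]+232)<42)
Q=P[m]; print(len(Q),cv2.minAreaRect(Q[:,:2].astype(np.float32)),Q.mean(0),np.median(Q[:,2]))
```

```text
3.825 [ 632.83101322 -231.22795633  200.16882323] [1.79982521e+02 1.82371287e-03 1.04464780e+02] [-2.46387652e+01  1.05216848e+01  9.21304533e+01  9.84889458e-03
  7.73331480e+01 -3.91057038e+01]
1939 ((634.8212890625, -231.57174682617188), (25.964519500732422, 60.4054069519043), 13.993927955627441) [ 634.38617203 -230.31501531   70.936885  ] 70.98924217274339
```

View pics/w1.png

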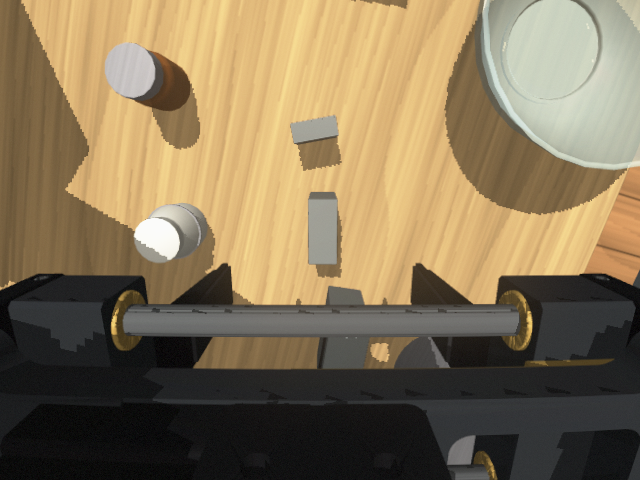

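The wrist picture shows the target at (322,228), centred between the fingers (215 and 430). The small pack is at (314,130) and the large one at (340,330). Clear, so I'll grasp.

Run:
```python
from h import *
c=[633.2,-231.8]
movel([*c,90],[180,0,104.3],150)
print(movel([*c,46],None,60,guard=6),current_tool_pos())
close(45); print(current_gripper_width(),current_time_s())
f0=np.array(current_contact_force())
movel([*c,52],None,30); print(np.array(current_contact_force())-f0, current_tool_pos())
movel([*c,260],None,200); print(current_gripper_width(),current_contact_force(),current_time_s())
s=snap('scene','sc2')
snap('wrist','w2')
a=s['img'][180:400,100:420,::-1]; cv2.imwrite('pics/sc2c.png',cv2.resize(a,None,fx=2.4,fy=2.4,interpolation=2))
```

```text
False [ 633.51004571 -231.93735562   46.32693196]
25.65603143547299 6.7333
[ 1.59565991  0.17958472 -3.06576763] [ 633.22291907 -231.79617855   52.12186926]
25.945461072647408 [ 0.07193386 -0.57547892 -3.41366933] 8.275
```

View pics/sc2c.png

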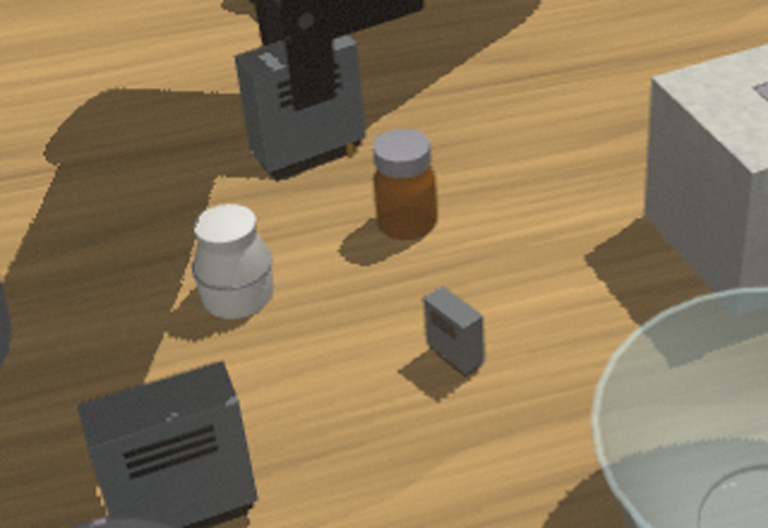

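View pics/w2.png

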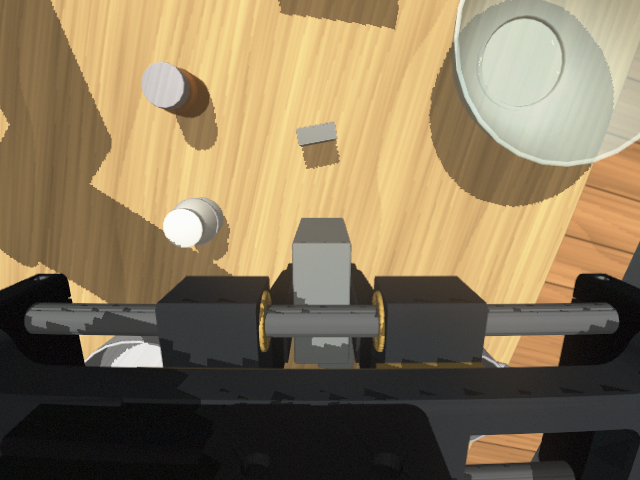

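The pack hangs upright in the jaws: in the scene crop it is at (300,110), and in the wrist view at (322,270). The neighbours have not moved. I'll carry it to above the slot, then measure the pack's end edges and the slot from the same wrist picture.

Run:
```python
from h import *
move_ptp([552.7,133.6,290],[180,0,97.3])
movel([552.7,133.6,215],None,150)
t=np.array(current_tool_pos()); print(current_time_s(),t,current_tcp_rot(),current_gripper_width())
a=np.radians(7.3); ex=np.array([np.cos(a),np.sin(a)]); ey=np.array([-ex[1],ex[0]])
for n in('wrist','top','scene'):
    s=snap(n,n[0]+'3'); P=cloud(s); P=P[np.isfinite(P[:,0])]
    d=P[:,:2]-t[:2]; x=d@ex; y=d@ey; z=P[:,2]-t[2]
    m=(abs(x)<25)&(abs(y)<45)&(z<30)&(z>-43)
    if m.sum()>30:
        print(n,m.sum(),'x',np.percentile(x[m],[1,5,50,95,99]).round(1),'y',np.percentile(y[m],[1,5,50,95,99]).round(1),'z',np.percentile(z[m],[1,99]).round(1))
        k=m&(abs(x)<11)&(z<15); 
        if k.sum()>20: print('  end faces y:',np.percentile(y[k],[2,50,98]).round(1), np.polyfit(z[k],y[k],1).round(3))
```

```text
10.425 [553.22837808 133.29794822 215.58441705] [1.79955067e+02 6.74595314e-04 9.72642421e+01] 26.00469101170414
wrist 6910 x [-17.4 -12.    0.6  13.5  19.1] y [-29.  -26.1  12.7  30.   30.1] z [-30.9  28.5]
  end faces y: [29.6 29.9 30.2] [2.0000e-03 2.9896e+01]
top 625 x [-14.5 -13.2  -0.3  12.4  17.7] y [-30.6 -30.5 -24.5   1.3   3.6] z [-32.9  28.8]
  end faces y: [-30.6 -30.1 -29.6] [-2.0000e-03 -3.0146e+01]
scene 1571 x [-15.4 -11.6  10.4  17.8  19.8] y [-31.9 -31.2 -12.1  25.1  28.7] z [-41.9  29.5]
  end faces y: [-31.7 -21.1  28.1] [ -0.205 -15.182]
```

View pics/w3.png

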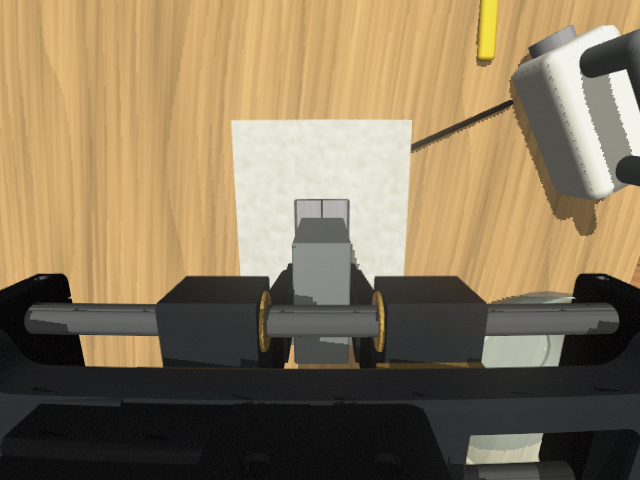

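View pics/s3.png

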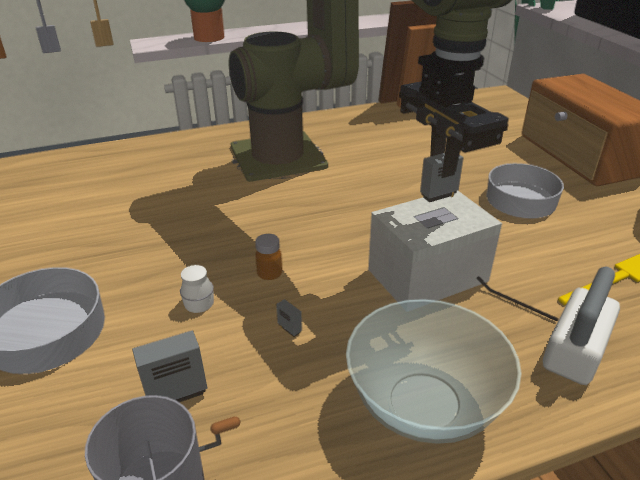

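The pack is centred in the hand, with its ends at ±30 mm. In the wrist view the seam is at column 322 and so is the pack centre. I'll check the slot and cabinet edges from this view before descending.

Run:
```python
from h import *
s=pickle.load(open('pics/w3.pkl','rb'))
a=s['img'][110:260,220:420,::-1]; cv2.imwrite('pics/w3c.png',cv2.resize(a,None,fx=4,fy=4,interpolation=2))
t=np.array(current_tool_pos());a=np.radians(7.3); ex=np.array([np.cos(a),np.sin(a)]); ey=np.array([-ex[1],ex[0]])
for px in [(322,199),(294.5,205),(349.5,205),(322,205),(322,120),(232,121),(412,121)]:
    d=(rayz(s,[px],128)[0]-t)[:2]; print(px,(d@ex).round(1),(d@ey).round(1))
```

```text
(322, 199) 0.7 34.2
(294.5, 205) -19.9 29.7
(349.5, 205) 21.4 29.7
(322, 205) 0.7 29.7
(322, 120) 0.7 90.8
(232, 121) -63.7 90.3
(412, 121) 65.1 90.4
```

View pics/w3c.png

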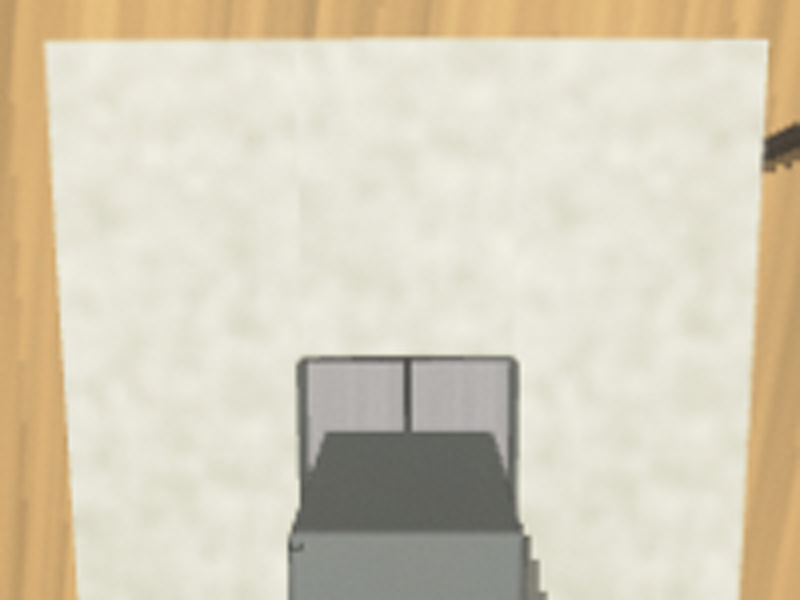

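The view agrees to within 1 mm. I'll nudge +0.6 mm in y and push through the flaps slowly with force guards.

Run:
```python
from h import *
c=[552.95,134.1]
movel([*c,180],None,80); f0=np.array(current_contact_force()); print(f0)
for z in [170,164,158,154,150,146,142,138,134,131.5]:
    g=movel([*c,z],None,20,guard=22); f=np.array(current_contact_force())-f0
    print(z,g,np.array(current_tool_pos()).round(1),f.round(1),np.round(current_moment(),2),round(current_gripper_width(),1),current_time_s())
    if g or np.hypot(f[0],f[1])>10 or abs(f[2])>26: break
snap('scene','s4')
```

```text
[ 0.20621526  0.21847139 -2.05008732]
170 False [553.6 134.2 171.2] [-0.1 -0.5  6.5] [-0.1   0.16  0.03] 25.7 11.8167
164 False [554.  134.2 165.4] [-0.4  0.2  7.6] [-0.11  0.06  0.01] 25.7 12.2667
158 False [553.6 134.2 158.8] [-0.1 -0.3  7.6] [-0.04  0.04 -0.03] 25.9 12.7167
154 False [553.1 134.1 154. ] [-0.3 -0.5  5.5] [-0.06 -0.01  0.04] 25.5 13.0667
150 False [552.9 134.1 149.8] [ 0.7 -0.6  5.5] [-0.04 -0.02 -0.04] 25.9 13.4167
146 False [552.9 134.1 145.9] [-0.2  0.7  6.1] [-0.11 -0.01  0.02] 25.8 13.7667
142 False [552.1 134.  140.7] [1.  0.5 1.1] [-0.09 -0.06  0.  ] 25.7 14.1167
138 False [552.6 134.  137.4] [0.8 0.1 0.9] [-0.06 -0.13  0.03] 26.1 14.4667
134 False [552.8 134.1 133.8] [ 0.9 -0.2  1.5] [-0.07 -0.06  0.03] 25.7 14.8167
131.5 False [552.9 134.1 131.3] [-0.3 -0.5  1.9] [-0.1  -0.03  0.05] 25.8 15.0917
```

```bash
python3 -c "
import cv2
a=cv2.imread('pics/s4.png')[90:310,340:540]
cv2.imwrite('pics/s4c.png',cv2.resize(a,None,fx=2.7,fy=2.7,interpolation=2))"
```

```text
(no output)
```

View pics/s4c.png

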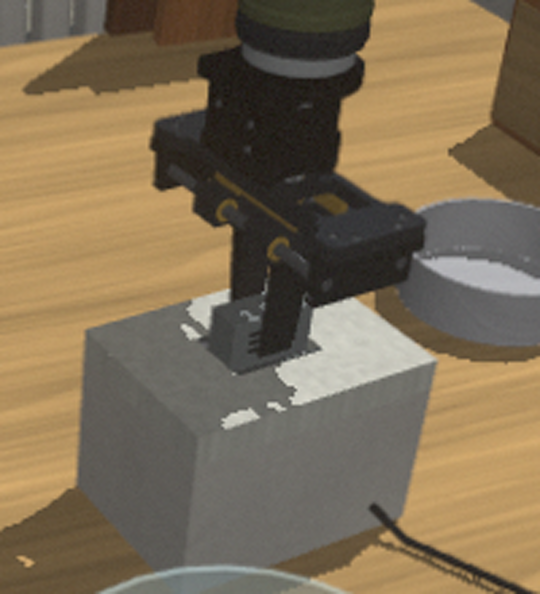

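The pack is clean in the guide: lateral force is near 0, and the crop shows it upright in the slot with its top above the cabinet at (265,320). Now I'll release, rise and look.

Run:
```python
from h import *
gripper_open(); 
c=[552.95,134.1]
movel([*c,235],None,200)
s=snap('wrist','w5'); P=cloud(s); 
snap('scene','s5')
d=np.hypot(P[:,0]-c[0],P[:,1]-c[1]); 
m=(d<20); print(m.sum(),np.percentile(P[m,2],[5,25,50,75,95]).round(1)); print(current_time_s())
a=s['img'][110:420,180:460,::-1]; b=cv2.imread('pics/s5.png')[180:310,360:520]
cv2.imwrite('pics/m5.png',np.hstack([cv2.resize(a,(400,443)),cv2.resize(b,(400,443))]))
```

```text
1939 [117.9 155.6 156.3 156.8 157.5]
17.125
```

View pics/m5.png

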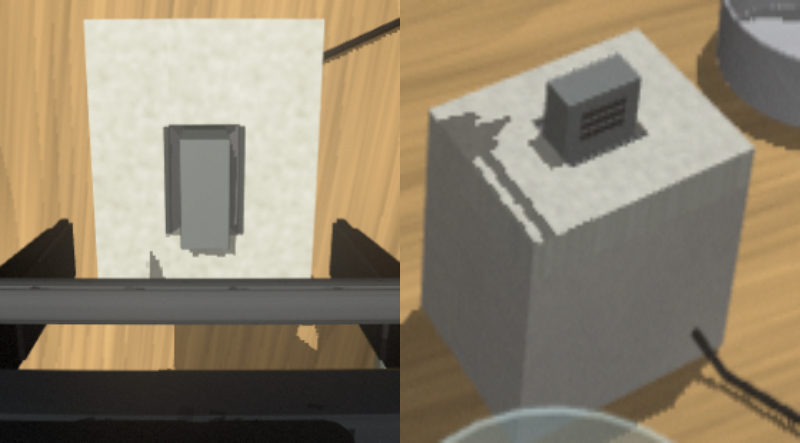

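The pack stands upright in the flaps with its top at z 156.5 mm. I'll turn the jaws along the cabinet's y, close the fingers, and push in small guarded steps.

```bash
cat > push.py <<'E'
from h import *
def push(c,z,zend,step,stop,f0,speed=15):
    log=[]
    while z>zend:
        z-=step
        g=movel([*c,z],None,speed,guard=14)
        f=np.array(current_contact_force())-f0; p=np.array(current_tool_pos())
        log.append((round(z,1),round(p[2],1),*f.round(1),g))
        if g or f[2]>stop or np.hypot(f[0],f[1])>12: break
    return z,log
E
python3 - <<'E'
from push import *
c=[552.95,134.1]
close(20)
print(inverse_kinematics([*c,235],[180,0,187.3]),inverse_kinematics([*c,235],[180,0,7.3]))
move_ptp([*c,235],[180,0,187.3])
movel([*c,170],None,150); sleep(0.2)
f0=np.mean([current_contact_force() for _ in range(3)],0); print(f0,current_tcp_rot(),current_time_s(),current_gripper_width())
z,l=push(c,164,116,4,20,f0,25)
for r in l: print(*r)
print(current_time_s()); np.save('f0.npy',f0)
E
```

```text
[  8.22653441  -3.82397665 103.74783327   0.          80.07614337
 -89.07346559] [ 8.22653441e+00 -3.82397665e+00  1.03747833e+02 -2.54444375e-14
  8.00761434e+01  9.09265344e+01]
[ 0.15345974 -0.24474934 -1.36087927] [ 1.79998684e+02  1.61954949e-01 -1.72699921e+02] 20.825 0.5219450704037126
160 159.7 -0.4 0.0 2.3 False
156 155.9 -0.3 0.3 1.5 False
152 151.7 0.1 1.0 1.4 False
148 147.6 -0.2 0.1 1.7 False
144 143.5 -0.3 0.5 2.5 False
140 139.5 0.2 1.2 1.5 False
136 135.6 -0.7 0.2 1.9 False
132 131.6 -1.2 0.1 1.1 False
128 127.6 0.0 1.3 1.0 False
124 123.6 -0.5 0.9 1.3 False
120 119.6 -0.3 0.7 0.5 False
116 115.6 0.4 0.5 1.0 False
24.7667
```

Run:
```python
from push import *
c=[552.95,134.1]; f0=np.load('f0.npy')
z,l=push(c,116,84,1,15,f0,12)
for r in l: print(*r)
print(current_time_s())
```

```text
115 114.9 -0.5 0.4 2.0 False
114 114.1 0.7 0.4 3.1 False
113 113.9 -0.7 0.4 7.1 False
112 113.2 -1.3 -0.5 8.2 False
111 112.3 -1.1 0.7 8.5 False
110 111.3 -1.6 -0.1 9.2 False
109 110.3 -0.9 0.3 8.5 False
108 109.3 -0.8 -0.1 8.4 False
107 108.5 -0.4 0.3 8.2 False
106 107.6 -1.2 0.4 7.9 False
105 106.6 -1.2 -0.1 8.9 False
104 106.1 -1.3 -0.3 10.0 False
103 106.1 -2.7 -0.8 14.4 False
102 106.0 -5.0 -0.2 18.6 False
28.2667
```

The seat gave at z 114.1 and the stop came at 106.1, which is exactly 8 mm of travel. The force then rose from 9 to 18.6 N with no more motion. I'll withdraw and look.

Run:
```python
from h import *
c=[552.95,134.1]
movel([*c,106],None,15); print(current_contact_force(),current_tool_pos())
movel([*c,135],None,40); print(current_contact_force(),current_tool_pos())
movel([*c,300],None,150)
move_ptp([480,250,330],[180,0,187.3]); sleep(.2)
s=snap('top','t6'); w=snap('scene','s6'); print(current_time_s())
a=s['img'][190:305,120:270,::-1]; b=w['img'][185:310,360:510,::-1]
cv2.imwrite('pics/m6.png',np.hstack([cv2.resize(a,(400,333),interpolation=2),cv2.resize(b,(400,333),interpolation=2)]))
P=cloud(s).reshape(480,640,3)[234:262,168:207].reshape(-1,3); print(np.percentile(P[:,2],[1,5,50,95]))
```

```text
[2.76125453 0.50115603 1.32133765] [553.5105252  134.19634142 106.04810405]
[  8.66398905   2.16979209 -45.86675773] [544.71000811 133.03471087 120.41585079]
31.725
[nan nan nan nan]
```

View pics/m6.png

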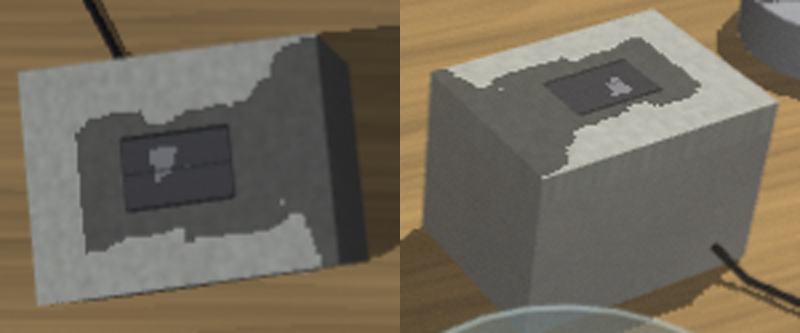

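View pics/s6.png

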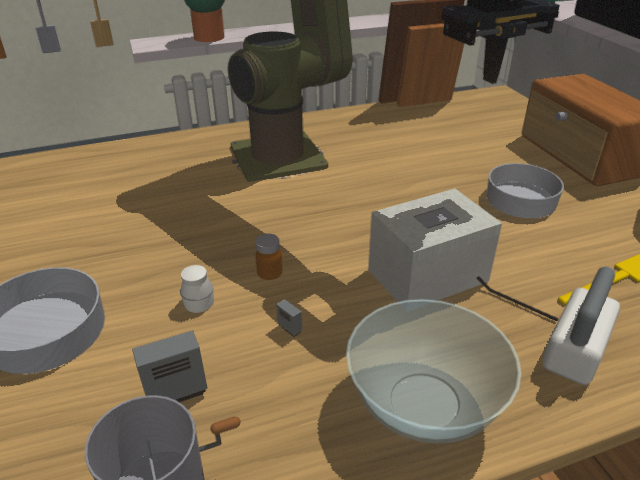

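The withdrawal took a pull of about 46 N because the flaps pinched the fingers on the way out. The flaps now look shut in both views, around (177,167) and (603,87) in the montage, and the other things are in place. I'll check flap level in depth and whether the cabinet or neighbours shifted.

Run:
```python
from h import *
a=np.radians(7.3); ex=np.array([np.cos(a),np.sin(a)]); ey=np.array([-ex[1],ex[0]])
s=pickle.load(open('pics/t6.pkl','rb')); s0=pickle.load(open('pics/top0.pkl','rb'))
for q in (s0,s):
    P=cloud(q); d=P[:,:2]-[552.9,133.8]; x=d@ex;y=d@ey
    for n,m in(('near',(x>-17)&(x<-2)),('far',(x>2)&(x<17))):
        k=m&(abs(y)<28)&np.isfinite(P[:,2]); xx=x[k]; print(n,k.sum(),np.percentile(P[k,2],[2,10,50,90]).round(1))
    P=P.reshape(480,640,3)
    for n,(u0,v0,u1,v1),lo,hi in(('dock',(120,195,265,300),118,136),('jar',(335,290,372,330),68,85),('timer',(405,265,455,310),65,85),('large',(430,150,510,200),90,115),('small',(342,205,372,240),42,90)):
        Q=P[v0:v1,u0:u1].reshape(-1,3);Q=Q[(Q[:,2]>lo)&(Q[:,2]<hi)];print(n,np.nanmedian(Q,0).round(1))
move_ptp([552.9,60,300],[180,0,97.3])
w=snap('wrist','w7'); print(current_time_s())
```

```text
near 333 [124.5 125.5 127.1 128.8]
far 337 [ 41.3 125.5 127.3 128.8]
dock [552.1 134.3 127.2]
jar [ 447.3 -138.6   74.1]
timer [ 488.2 -278.4   69.4]
large [ 678.2 -340.   100.5]
small [ 603.  -146.    48.7]
near 331 [124.7 125.8 127.4 128.8]
far 330 [124.2 125.6 127.2 128.6]
dock [552.  134.  127.2]
jar [ 447.3 -138.6   74.1]
timer [ 488.2 -278.3   69.4]
large [ 678.4 -340.   100.6]
small [ 603.  -146.    48.8]
32.8833
```

View pics/w7.png

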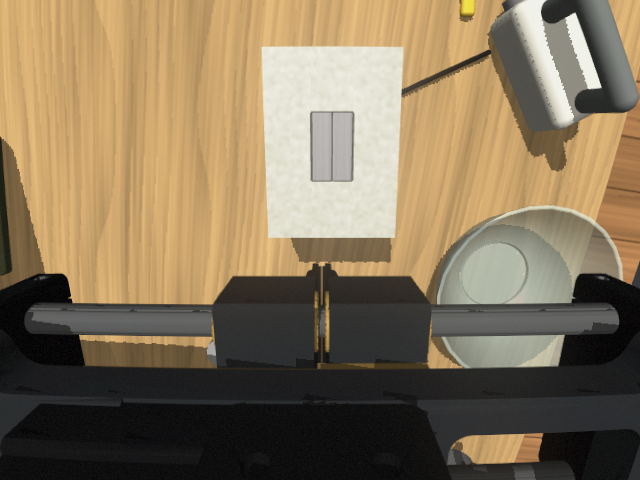

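The wrist view shows both flaps flush and shut at (332,146), and nothing else has moved. I'll hand in.

```bash
python3 -c "
from workcell import *
print(current_contact_force()); print(close_job())"
```

```text
[ 0.77292339  0.45396933 -0.07405265]
the job is handed in; nothing more can be done
None
```

The battery pack is on charge, home on its seat with both flaps shut above it, and I handed the job in at about 33 s.

I gripped the middle-sized pack across its 26 mm side and pushed it through the flaps, which took at most about 8 N. I then released it and pressed it down with closed fingers.

**Seat:** it started to move with the pack's top at z 114.1 mm and stopped at 106.1 mm, which is the full 8 mm of travel. At the stop I pressed to 18.6 N with no further movement. That is well under the 40 N limit.

**Last checks:** both flaps measure level at z of about 127 mm, as at the start. The cabinet, jar, timer and the other two packs are where they were, to within 0.3 mm, and the robot was touching nothing.

**What did not go cleanly:** as I withdrew the fingers, the flaps pinched them. The wrist reading showed a pull of about 46 N before they came free. The 120 N wrist limit was not reached in any reading, and the pull was on the fingertips, not the gripper's body.

**Not seen directly:** I did not re-probe the pack under the flaps afterwards. That it is still home rests on the stop I felt and on the flaps having closed.

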